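Refit the drive collar on the shaft flat and hold it down

TASK

Slide the orange shaft lock on the drive unit away from the shaft, fully to its end stop, and only then turn the upright black shaft until its bright flat squarely faces the yellow pointer. Put the loose collar over the shaft with its red thumb screw towards that flat and press it down level until the sprung washer under it is fully down. Finish while still holding the collar down in the fingers, so the mechanic can tighten the screw: do not let go, and leave the clog, the spray can and the tape roll where they are.

Things in the scene. Friction and masses are not known exactly. Their poses are not given: they have to be found in the camera images.
- drive: Drive unit fixed to the bench: yellow base plate 120 x 245 x 10 mm, blue housing 100 x 100 mm, top 50 mm above the bench. Origin on the bench under the shaft axis, z up. Own +x: from the axis to the yellow pointer on the housing top (28 to 50 mm from the axis, points at the shaft). Own +y: the way the lock slides free. Motor on the -y side, top at 49 mm, out to 164 mm.
- shaft_flat (a point): Middle of the bright flat on the upright black D-shaped shaft, 7 mm from the shaft axis, 85 mm above the bench; x axis straight out of the flat, z up. Shaft 24 mm in diameter, 19 mm from the flat (which runs its whole length) to the far side. It turns either way without limit with 0.15 N m friction and stays where it is left.
- shaft_end (a point): Centre of the shaft's top end, on its axis, 105 mm above the bench, over the drive's origin. The last 4 mm taper to 18 mm diameter. 42 mm of shaft stand free above the washer. Axes turn with the shaft, x towards the flat.
- lock_grip (a point): Centre of the top of the orange lock grip, a block 24 mm (drive x) x 20 mm (drive y) x 36 mm high, from 24.5 to 60.5 mm above the bench, on an aluminium track in line with the shaft along the drive's +y. Axes as the drive's.
- lock (a joint): Travel of the lock grip along the drive's +y in m: 0 = locked, grip centre 100 mm from the shaft axis; 0.050 = free, at the end stop, grip centre 150 mm from it. About 2 N friction, stays where it is left.
- washer (a joint): Downward travel in m of the sprung copper washer (40 mm diameter, 5 mm thick) round the shaft's foot: 0 = up, its top 63 mm above the bench; 0.006 = fully down on its stop, top at 57 mm. The spring takes 3 N at first, 9 N fully down, and lifts it again when let go; the collar's weight alone does not move it.
- collar: Loose aluminium collar, about 180 g, 46 mm outer and 27 mm bore diameter, 26 mm high, lying flat. Origin at the centre of its underside, z up, +x to its thumb screw, 13 mm above the underside. The screw's 6 mm wide tip stands into the bore to 8.5 mm from the axis, so it passes the shaft only at the flat; its red head (14 mm diameter) lies 26 to 36 mm from the axis.
- collar_screw (a point): Outer end of the red thumb screw's head, 36 mm from the collar's axis and 13 mm above its underside.
- clog: Grey moulded clog, 250 mm long, 92 mm wide, 80 mm high; bystander. Origin under its middle, toe to its +x.
- spray_can: White spray can with a red band and red cap, 58 mm diameter, 175 mm high; bystander. Origin at the centre of its underside.
- tape_roll: Roll of tape lying flat, 100 mm diameter, 24 mm high; bystander. Origin at the centre of its underside.

How it is judged:
On the way, in this order (a step that is already met when the one before it is completed fails the run):
1. the lock is slid fully to its end stop (value of joint lock above 0.046 m), for 0.2 s.
2. the shaft's flat faces the pointer (angle between the x axis of shaft_flat and the x axis of drive, either way round below 0.17 rad and x of shaft_flat in the frame of drive above 0.004 m), for 0.2 s.
At the end, for the whole second after the job is handed in: Lock within 4 mm of its end stop; flat facing the pointer within 0.17 rad; collar round the shaft, level, screw towards the pointer within 0.25 rad, underside below 59.5 mm, washer at least 4.5 mm down, at rest and still held by the fingers with over 3 N (all of step 2 and value of joint lock above 0.046 m and horizontal distance between collar and drive below 0.004 m and angle between the x axis of collar and the x axis of drive, either way round below 0.25 rad and x of collar_screw in the frame of drive above 0.03 m and angle between collar's own z axis and vertical below 0.1 rad and height (world z) of collar below 0.0595 m and value of joint washer above 0.0045 m and contact force between the fingers and collar above 3 N and linear speed of collar below 0.02 m/s); the arm keeps its last pose, push and grip.
It fails at once if the shaft is turned (flat moved more than 3 mm) before the lock is at its end stop (distance of shaft_flat from where it was at the start of the episode above 0.003 m and value of joint lock below 0.044 m).
It fails at once if the clog, spray can or tape roll is moved more than 30 mm or the can is tipped (distance of any of clog, spray_can, tape_roll from where it was at the start of the episode above 0.03 m or angle between spray_can's own z axis and vertical above 0.4 rad).
It also fails if it takes over 72 s, if anything falls off the work surface, if the arm or the gripper's body presses on something with over 40 N, if the wrist force passes 120 N, or if a joint passes its speed limit or range.

ROBOT

A 6-joint arm with a two-finger parallel gripper is mounted at the origin on the work surface. World frame = base frame: x ahead of the robot, y to its left, z up, the work surface at z = 0. Lengths are in m, angles in rad, forces in N, time in s.
With the tool pointing down it reaches from about 0.25 to 0.775 m from the base axis. Payload 4 kg.
Tool frame: the origin (TCP) lies midway between the tips of the shut fingers; the grasp point (between the pads) lies 19 mm behind it; z points along the fingers, y is the line along which they close (so a half turn about z gives the same grasp; the last joint's range is limited). The gripper opens to 94 mm and grips with 3 to 60 N. Pads are 16 mm wide; open, the fingers measure 119 mm over their backs; the gripper's body (75 mm by 177 mm) begins 78 mm behind the grasp point.
Start: joints at [1.089, 0.087, 1.371, -0, 1.684, -0.103], TCP at [0.203, 0.511, 0.206] pointing down, gripper open.
Joint ranges: [-3.1, 3.1], [-0.76, 2.03], [0.27, 2.55], [-1.08, 4.22], [0.17, 2.65], [-2.57, 2.57]. Speed limits (rad/s): [2.79, 2.79, 3.14, 3.14, 3.14, 3.14].

INTERFACE

Orientations are given as [roll, pitch, yaw] about the fixed x, y, z axes, in that order (R = Rz(yaw) Ry(pitch) Rx(roll)).
In Python, from bench import robot gives the robot as it stands.
- The arm moves only by the tool servo_tool, never from a script. Its argument "moves" is a list of rows, each a list of 5 numbers: the shift along the tool's x, y, z in units of 25 mm (1.0 is 25 mm), then the turn about the tool's z in units of 6 degrees (1.0 is 6 degrees), then the closure, from 0 (fully open) to 1 (shut). In form: [[dx, dy, dz, yaw, gripper], ...]. A call has 1 to 10 rows; each row is the pose to reach, as a shift and turn from the pose commanded when the call began, along the tool's axes at that moment; what a row does not reach only later rows make up. A row lasts 1/12 s, in which the tool goes at most 41.7 mm and 7.16 degrees, less where a joint would pass 70% of its speed; a pose out of reach is approached as far as the arm can. A call with a gripper value outside its range is refused whole. The fingers move at their own pace and stop on an object; the grip force is fixed at half the most. Time passes only in rows, so rows that repeat a pose let the fingers close. It gives the time, the measured TCP pose, the force, the opening and the grip force at its end, in the units of the state.
- robot.get_obs(): the state, without advancing time (a new reading comes with each control period).
- robot.snapshot(name): name is "scene" or "side" or "wrist"; returns a dict with "image" (420x560x3 uint8, blue, green, red), "fx", "fy", "cx", "cy" (pixels), "eye" and "orientation" of the camera in the world; the wrist camera has in their place "T_tool_cam" (4x4, takes a point from camera to tool coordinates, whose origin is the TCP and whose axes are the flange's). Camera axes: x right, y down, z forward; pixel columns grow to the right and rows downward; lengths in m; the calibration is good to about 2 mm. The wrist camera is an equidistant fisheye: a pixel r from the principal point sees the ray r / f radians off the axis. A picture is of the moment at which its call begins: read the wrist's pose just before it. There is no depth.
- robot.close_job(): hands the job in; it is judged then, once.
The state is a dict: "time": time; "joint_positions": joint angles; "qvel": joint speeds; "joint_torque": joint torques, N m; "tool_pos": TCP position; "ee_rot": TCP orientation; "wrist_force": force on the tool from outside, world axes, zero at the start; "wrist_torque": the same for the moment, N m; "width": finger opening in m; "finger_force": force on a finger pad.
Only numpy, scipy, OpenCV 4.12 (cv2) and the standard library are available. Lean on these libraries where they do the work, as an engineer would, in place of code of your own. Each camera call takes 0.05 s, during which the arm holds its last target. There are 200 camera calls.

## Working session

There is one attempt and no reset: what is moved stays moved. The work goes in short steps, Python scripts to look and compute and a tool call to move; the robot and the scene stay as the last step left them, time stands still between calls to the robot, and variables do not carry over. Pictures are saved under pics/ and viewed, at most 10 in all, crops included, and the job is handed in when it is done.

Besides the shell and the picture viewer there is one more tool, called after "Emit:" in YAML: its name, and indented under it one key for each argument. servo_tool: Moves the arm, as the interface text tells. Its arguments: {"type":"object","properties":{"moves":{"type":"array"}},"required":["moves"]}

```bash
ls; mkdir -p pics; python3 - <<'E'
from bench import robot
import cv2,numpy as np
o=robot.get_obs();print(o)
ims=[]
for n in ["scene","side","wrist"]:
    s=robot.snapshot(n);cv2.imwrite(f"pics/{n}0.png",s["image"]);
    np.save(f"pics/{n}0.npy",{**s,"obs":o},allow_pickle=True)
    print(n,{k:v for k,v in s.items() if k!="image"})
E
```

```text
pics
{'time': 0.0, 'joint_positions': array([ 1.08885657e+00,  8.79167027e-02,  1.37226857e+00,  2.73210654e-05,
        1.68359550e+00, -1.03134127e-01]), 'qvel': array([ 0.00211441, -0.00204727,  0.00010504,  0.00062566,  0.00134763,
        0.00020224]), 'joint_torque': array([ 5.25815831e-04, -3.40173948e+01, -3.02427936e+01,  7.18025677e-02,
        3.29172739e-02, -1.71929819e-04]), 'tool_pos': array([0.20314892, 0.5105067 , 0.20431785]), 'ee_rot': array([-3.13941896e+00, -2.52279626e-04,  2.76278980e+00]), 'wrist_force': array([ 0.37651707,  0.2637231 , -0.79836204]), 'wrist_torque': array([ 0.02295006,  0.05416617, -0.01747797]), 'finger_force': 0.0, 'width': 0.093629289270528}
scene {'fx': 441.0537395109518, 'fy': 441.0537395109518, 'cx': 283.40361506275656, 'cy': 206.54511044253817, 'eye': array([ 1.16761081, -0.48795416,  0.95807708]), 'orientation': array([-2.47298272,  0.00411959,  0.8671341 ])}
side {'fx': 417.06675944525136, 'fy': 417.06675944525136, 'cx': 277.39891926856023, 'cy': 208.62292978803086, 'eye': array([ 0.28982105, -0.98273891,  0.73195473]), 'orientation': array([-2.12194407,  0.00743434, -0.37613269])}
wrist {'fx': 325.19226210127806, 'fy': 325.19226210127806, 'cx': 279.84068174831134, 'cy': 206.22892965067905, 'T_tool_cam': array([[ 1.53158433e-03, -9.69676371e-01, -2.44387785e-01,
         7.13543221e-02],
       [ 9.99998344e-01,  1.24489576e-03,  1.32754503e-03,
         3.11304979e-04],
       [-9.83051734e-04, -2.44389414e-01,  9.69676672e-01,
        -1.79983477e-01],
       [ 0.00000000e+00,  0.00000000e+00,  0.00000000e+00,
         1.00000000e+00]])}
```

View pics/scene0.png

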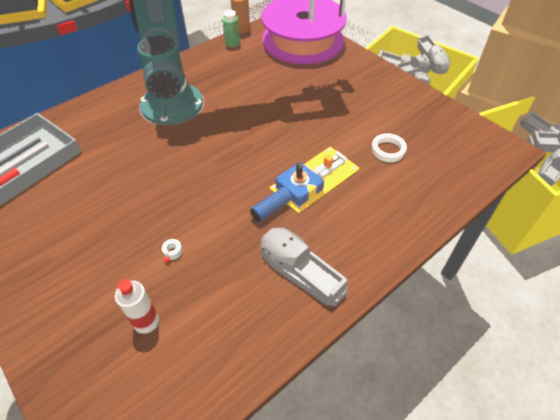

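View pics/side0.png

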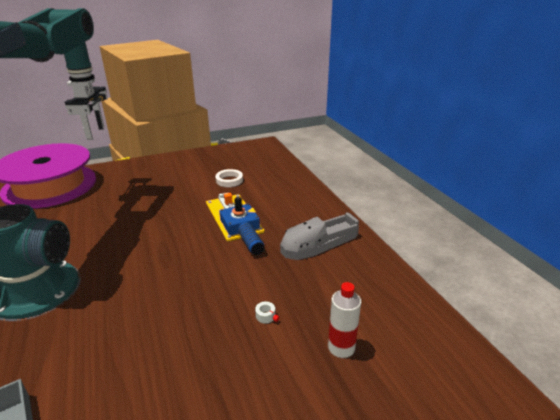

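View pics/wrist0.png

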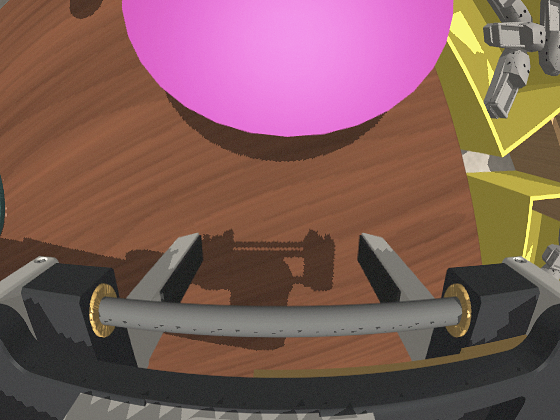

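Scene: drive at about (300,185), lock (328,160), motor (268,205), collar (172,249) with its screw at (167,260). Side: drive (238,212), lock (228,197), collar (265,312), screw (277,318). Measuring these by ray casting.

```bash
cat > h.py <<'E'
import numpy as np,cv2
from scipy.spatial.transform import Rotation as R
def pose(o): return R.from_euler('xyz',o["ee_rot"]).as_matrix(),np.array(o["tool_pos"])
def ray(s,uv):
    uv=np.atleast_2d(np.asarray(uv,float)); x=(uv-[s["cx"],s["cy"]])/[s["fx"],s["fy"]]
    if "eye" in s:
        d=np.c_[x,np.ones(len(x))]; return np.array(s["eye"]),(d@R.from_euler('xyz',s["orientation"]).as_matrix().T)
    t=np.linalg.norm(x,axis=1,keepdims=True); d=np.c_[x/np.maximum(t,1e-9)*np.sin(t),np.cos(t)]
    Rt,p=pose(s["obs"]); T=s["T_tool_cam"]
    return p+Rt@T[:3,3], d@(Rt@T[:3,:3]).T
def plane(s,uv,z):
    e,d=ray(s,uv); return e+d*((z-e[2])/d[:,2])[:,None]
def tri(*obs):  # (snap,uv)...
    A=np.zeros((3,3));b=np.zeros(3);L=[]
    for s,uv in obs:
        e,d=ray(s,uv);d=d[0]/np.linalg.norm(d[0]);P=np.eye(3)-np.outer(d,d);A+=P;b+=P@e;L.append((P,e))
    x=np.linalg.solve(A,b);return x,[round(float(np.linalg.norm(P@(x-e)))*1e3,1) for P,e in L]
def hsv(s,lo,hi,roi=None):
    m=cv2.inRange(cv2.cvtColor(s["image"],cv2.COLOR_BGR2HSV),np.array(lo),np.array(hi))
    if roi: k=np.zeros_like(m);u0,v0,u1,v1=roi;k[v0:v1,u0:u1]=m[v0:v1,u0:u1];m=k
    return m
def blobs(m,amin=8):
    n,l,st,c=cv2.connectedComponentsWithStats(m); return [(c[i].round(1),st[i].tolist()) for i in range(1,n) if st[i][4]>=amin]
def load(n): return np.load(f"pics/{n}.npy",allow_pickle=True).item()
def snap(n,f):
    from bench import robot
    o=robot.get_obs();s={**robot.snapshot(n),"obs":o};np.save(f"pics/{f}.npy",s,allow_pickle=True);cv2.imwrite(f"pics/{f}.png",s["image"]);return s
E
python3 - <<'E'
from h import *
S,D=load("scene0"),load("side0")
rs={"scene":(S,(240,130,370,230),(140,220,200,275)),"side":(D,(195,185,270,260),(245,295,285,328))}
for n,(s,r,rc) in rs.items():
    print(n)
    for nm,lo,hi,q in [("orange",(5,150,130),(20,255,255),r),("yellow",(24,150,120),(34,255,255),r),("blue",(105,120,50),(125,255,255),r),("red",(0,180,100),(4,255,255),rc),("white",(0,0,120),(180,60,255),rc),("black",(0,0,0),(180,255,45),r)]:
        print(nm,blobs(hsv(s,lo,hi,q)))
    m=hsv(s,(24,150,120),(34,255,255),r)
    p=plane(s,np.argwhere(m)[:,::-1],.01)[:,:2].astype(np.float32)
    print(cv2.minAreaRect(p))
E
```

```text
scene
orange [(array([309.5, 159.3]), [305, 156, 10, 7, 10]), (array([327.6, 161.9]), [324, 158, 9, 10, 60]), (array([338.2, 184.2]), [317, 166, 43, 35, 49]), (array([309.1, 205.3]), [303, 201, 13, 10, 14]), (array([293.8, 209. ]), [287, 204, 15, 10, 16])]
yellow [(array([319.8, 158.1]), [306, 148, 29, 20, 204]), (array([338.4, 175.7]), [323, 160, 36, 33, 431]), (array([272.1, 188.4]), [270, 186, 6, 5, 10]), (array([294.5, 207.4]), [290, 203, 10, 9, 28])]
blue [(array([291. , 184.1]), [277, 166, 30, 32, 363]), (array([312.8, 177.3]), [304, 167, 18, 18, 123]), (array([282.4, 192.6]), [279, 190, 7, 7, 16]), (array([279.5, 195.2]), [277, 192, 6, 8, 12]), (array([275.8, 197.1]), [273, 194, 7, 8, 16]), (array([272.5, 199.7]), [269, 197, 8, 8, 18]), (array([269.2, 202.2]), [266, 199, 7, 8, 17]), (array([265.8, 204.3]), [263, 201, 7, 8, 15]), (array([262.2, 206.7]), [259, 204, 7, 7, 16]), (array([258.2, 210.1]), [254, 206, 9, 10, 44])]
red [(array([166.4, 260. ]), [164, 259, 5, 3, 9])]
white [(array([171.9, 248.5]), [162, 239, 20, 21, 309])]
black []
((0.5712972283363342, 0.13260088860988617), (0.1216149553656578, 0.24662218987941742), 1.5762486457824707)
side
orange [(array([228.1, 197.4]), [224, 192, 9, 13, 91]), (array([210.2, 205.1]), [205, 198, 13, 22, 34]), (array([236.9, 212.1]), [233, 209, 10, 6, 27]), (array([224. , 236.5]), [222, 233, 5, 8, 8])]
yellow [(array([216.9, 212.7]), [208, 200, 20, 39, 210]), (array([251.8, 210. ]), [250, 209, 4, 3, 10])]
blue [(array([246.6, 206.7]), [242, 205, 9, 6, 29]), (array([242. , 226.2]), [220, 208, 43, 43, 836])]
red [(array([275.7, 317.4]), [273, 314, 6, 7, 29])]
white [(array([264.2, 311.4]), [255, 302, 20, 21, 329])]
black [(array([238.2, 204.5]), [235, 199, 7, 12, 66]), (array([258.2, 250.2]), [251, 243, 16, 15, 169])]
((0.5761303901672363, 0.1325528770685196), (0.1296379566192627, 0.2353104054927826), 1.4456428289413452)
```

```bash
python3 - <<'E'
from h import *
S,D=load("scene0"),load("side0")
print("collar",tri((S,(171.9,248.5)),(D,(264.2,311.4))),plane(S,(171.9,248.5),.015),plane(D,(264.2,311.4),.015))
print("screw",tri((S,(166.4,260)),(D,(275.7,317.4))))
print("lock",tri((S,(327.6,161.9)),(D,(228.1,197.4))))
print("ptr",plane(D,(251.8,210),.05))
for s,uv in ((S,(299,165)),(D,(238.5,200))): print("shaft",plane(s,uv,.105))
tb=[cv2.resize(s["image"][v-40:v+40,u-50:u+50],None,fx=6,fy=6,interpolation=cv2.INTER_CUBIC) for s,u,v in ((S,310,180),)]
cv2.imwrite("pics/c1.png",tb[0])
E
```

```text
collar (array([ 0.5159983 , -0.31153207,  0.0141878 ]), [0.2, 0.2]) [[ 0.51669958 -0.3118133   0.015     ]] [[ 0.51568241 -0.31210217  0.015     ]]
screw (array([ 0.53490038, -0.3390292 ,  0.01292088]), [1.0, 1.0])
lock (array([0.57128653, 0.17971996, 0.04594357]), [2.6, 2.6])
ptr [[0.61597823 0.07355355 0.05      ]]
shaft [[0.57096418 0.06819511 0.105     ]]
shaft [[0.57103473 0.0570221  0.105     ]]
```

View pics/c1.png

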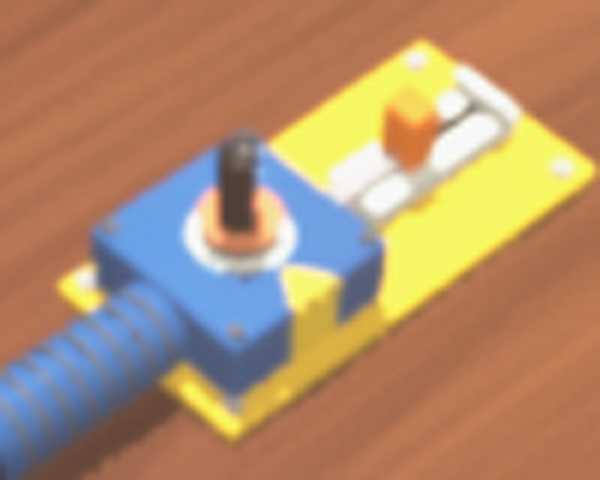

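```bash
cat >> h.py <<'E'
def delta(o,xyz,yaw=None):
    Rt,p=pose(o); d=Rt.T@(np.array(xyz)-p)/.025
    out=d.round(2).tolist()
    if yaw is not None:
        a=(yaw-o["ee_rot"][2]+np.pi)%(2*np.pi)-np.pi; out.append(round(-np.degrees(a)/6,2))
    return out
E
python3 - <<'E'
from h import *
S,D=load("scene0"),load("side0")
for s in (S,D):
    m=hsv(s,(145,120,80),(165,255,255)); c=max(blobs(m),key=lambda b:b[1][4]);print(c)
print(tri((S,(303,17)),(D,(44,161))), tri((S,(262,17)),(D,(25,178))))
print(delta(S["obs"],(.50,.14,.23),np.pi+.027))
print(delta(S["obs"],(.20,.51,.35)))
E
```

```text
(array([302.4,  27.8]), [262, 0, 84, 64, 3626])
(array([ 43.2, 170.5]), [0, 143, 95, 65, 3583])
(array([0.00945196, 0.5862623 , 0.10356827]), [0.3, 0.3]) (array([-0.03351513,  0.42646917,  0.13045671]), [10.2, 10.2])
[-16.51, -9.38, -1.01, np.float64(-3.88)]
[0.11, -0.08, -5.83]
```

Emit:
servo_tool:
  moves:
    - [-16.5,-9.4,-1.0,-3.9,0]
    - [-16.5,-9.4,-1.0,-3.9,0]
    - [-16.5,-9.4,-1.0,-3.9,0]
    - [-16.5,-9.4,-1.0,-3.9,0]
    - [-16.5,-9.4,-1.0,-3.9,0]
    - [-16.5,-9.4,-1.0,-3.9,0]
    - [-16.5,-9.4,-1.0,-3.9,0]
    - [-16.5,-9.4,-1.0,-3.9,0]
    - [-16.5,-9.4,-1.0,-3.9,0]
    - [-16.5,-9.4,-1.0,-3.9,0]

```text
time: 0.98
tool_pos: [0.4571, 0.1926, 0.2268]
ee_rot: [3.141, -0.0, -3.112]
wrist_force: [0.5, 1.1, 0.5]
width: 0.0941
finger_force: 0.0
```

Emit:
servo_tool:
  moves:
    - [-1.2,-2.0,0,0,0]
    - [-1.2,-2.0,0,0,0]
    - [-1.2,-2.0,0,0,0]
    - [-1.2,-2.0,0,0,0]
    - [-1.2,-2.0,0,0,0]

```text
time: 1.4
tool_pos: [0.4873, 0.1461, 0.2266]
ee_rot: [3.141, -0.001, -3.111]
wrist_force: [0.5, -0.5, 0.3]
width: 0.0942
finger_force: 0.0
```

```bash
python3 - <<'E'
from h import *
s=snap("wrist","w1");print(s["obs"]["tool_pos"],s["obs"]["ee_rot"],s["obs"]["time"])
E
```

```text
[0.48731716 0.14610153 0.226582  ] [ 3.14087732e+00 -8.87698405e-04 -3.11138481e+00] 1.4
```

View pics/w1.png

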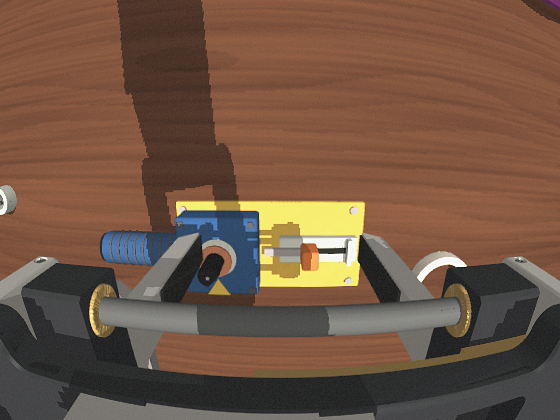

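Wrist view: shaft top about (206,280), lock grip top about (311,250), pointer (220,287), tape (440,265), collar at far left (3,200). Stepping back towards the base so the drive isn't hidden by the fingers.

Emit:
servo_tool:
  moves:
    - [3.0,-1.5,0,0,0]
    - [3.0,-1.5,0,0,0]
    - [3.0,-1.5,0,0,0]
    - [3.0,-1.5,0,0,0]
    - [3.0,-1.5,0,0,0]

```text
time: 1.87
tool_pos: [0.4141, 0.1068, 0.2275]
ee_rot: [3.141, 0.002, -3.11]
wrist_force: [-0.0, 0.1, -0.8]
width: 0.0942
finger_force: 0.0
```

```bash
python3 - <<'E'
from h import *
s=snap("wrist","w2");print(s["obs"]["tool_pos"],s["obs"]["ee_rot"],s["obs"]["time"])
for n in("w1","w2"):
    s=load(n)
    print(n,"orange",[b for b in blobs(hsv(s,(5,150,110),(20,255,255),(140,120,400,300))) ])
    m=hsv(s,(22,150,120),(34,255,255),(140,120,400,300))
    print(cv2.minAreaRect(plane(s,np.argwhere(m)[:,::-1],.01)[:,:2].astype(np.float32)))
s=load("w2");u,v=[int(x) for x in (240,235)]
cv2.imwrite("pics/c2.png",cv2.resize(s["image"][120:320,120:387],None,fx=3,fy=3,interpolation=cv2.INTER_CUBIC))
E
```

```text
[0.41409837 0.10676305 0.22754761] [ 3.14088669e+00  2.39980191e-03 -3.11017346e+00] 1.8667
w1 orange [(array([193.4, 200.1]), [179, 200, 31, 2, 35]), (array([350., 201.]), [341, 201, 19, 1, 19]), (array([309. , 257.2]), [300, 244, 19, 27, 454]), (array([333.5, 286. ]), [328, 286, 12, 1, 12])]
((0.5712802410125732, 0.14031697809696198), (0.1336214393377304, 0.24342560768127441), 6.00172233581543)
w2 orange [(array([239.5, 253. ]), [236, 253, 8, 1, 8]), (array([255.8, 253.2]), [250, 253, 12, 2, 16]), (array([352.5, 253. ]), [348, 253, 10, 1, 10]), (array([333.9, 296.6]), [327, 294, 16, 6, 86])]
((0.5421270132064819, 0.13510774075984955), (0.24210017919540405, 0.07072274386882782), 89.71574401855469)
```

View pics/c2.png

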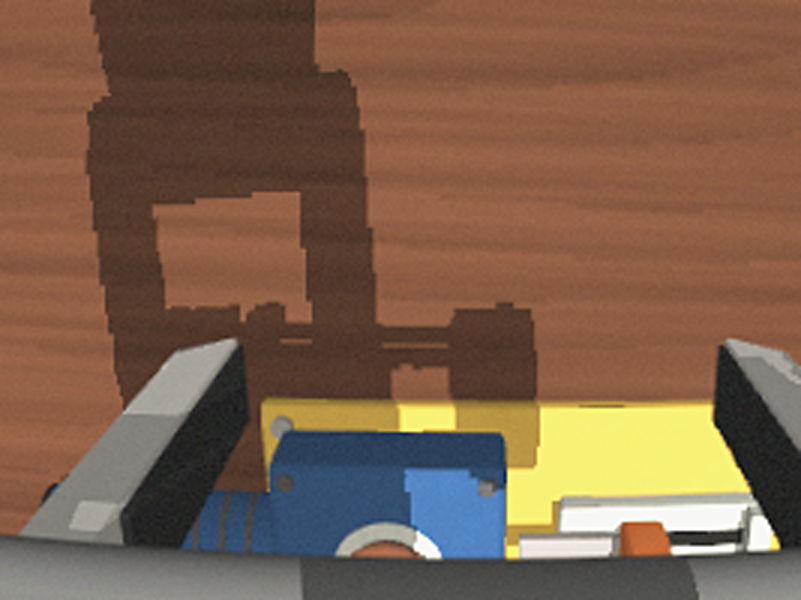

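Wrong way: the drive slid under the gripper bar. Moving outward instead.

Emit:
servo_tool:
  moves:
    - [-8.5,0,-0.5,0,0]
    - [-8.5,0,-0.5,0,0]
    - [-8.5,0,-0.5,0,0]
    - [-8.5,0,-0.5,0,0]
    - [-8.5,0,-0.5,0,0]
    - [-8.5,0,-0.5,0,0]
    - [-8.5,0,-0.5,0,0]
    - [-8.5,0,-0.5,0,0]

```text
time: 2.58
tool_pos: [0.6266, 0.1127, 0.2383]
ee_rot: [3.141, -0.002, -3.111]
wrist_force: [0.5, 0.3, -0.1]
width: 0.094
finger_force: 0.0
```

```bash
python3 - <<'E'
from h import *
s=snap("wrist","w3");print(s["obs"]["tool_pos"],s["obs"]["ee_rot"],s["obs"]["time"])
roi=(140,80,420,300)
print("orange",[b for b in blobs(hsv(s,(5,150,110),(20,255,255),roi)) ])
m=hsv(s,(22,150,120),(34,255,255),roi)
print(cv2.minAreaRect(plane(s,np.argwhere(m)[:,::-1],.01)[:,:2].astype(np.float32)))
cv2.imwrite("pics/c3.png",cv2.resize(s["image"][100:300,120:387],None,fx=3,fy=3,interpolation=cv2.INTER_CUBIC))
E
```

```text
[0.62664994 0.11269711 0.23826005] [ 3.14143132e+00 -2.07733306e-03 -3.11110287e+00] 2.5833
orange [(array([269.5,  91. ]), [241, 91, 58, 1, 58]), (array([332.,  92.]), [328, 92, 9, 1, 9]), (array([202. , 109.5]), [202, 106, 1, 8, 8]), (array([342.7, 142.1]), [333, 131, 22, 21, 319]), (array([308.8, 152.8]), [308, 150, 4, 5, 8]), (array([391., 168.]), [391, 163, 1, 11, 11]), (array([230., 185.]), [226, 185, 9, 1, 9]), (array([360.5, 186. ]), [350, 186, 22, 1, 22])]
((0.569966733455658, 0.1361796110868454), (0.1189633458852768, 0.24410271644592285), 1.681408405303955)
```

View pics/c3.png

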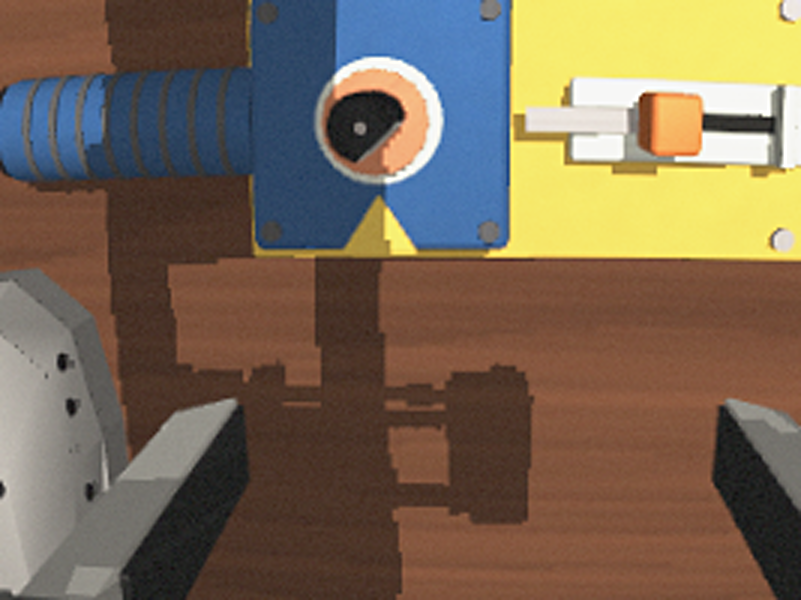

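Clear view: shaft top centre crop (361,127), flat's edge from (403,122) to (357,160), pointer tip (378,197), lock grip top (671,121). The flat faces about 40° from the pointer towards the lock.

```bash
python3 - <<'E'
from h import *
s=load("w3");w1=load("w1");S=load("scene0");D=load("side0")
c=lambda u,v:(120+u/3,100+v/3)
print("shaft",plane(s,c(361,127),.105),"tri",tri((s,c(361,127)),(w1,(206.5,281))),tri((s,c(361,127)),(S,(299.7,163.3)),(D,(238.3,199))))
print("lock",plane(s,c(671,121),.0605))
# top face of lock in scene / side
for n,x,r in(("S",S,(318,150,340,175)),("D",D,(220,185,240,210)),("w1",w1,(295,240,325,275))):
    m=hsv(x,(5,140,100),(24,255,255),r);h=cv2.cvtColor(x["image"],cv2.COLOR_BGR2HSV)
    print(n,[(v,int(m[v].astype(bool).sum()),round(np.mean(np.nonzero(m[v])[0]),1),int(h[v,:,2][m[v]>0].mean())) for v in range(r[1],r[3]) if m[v].any()])
print("tip",plane(s,c(378,197),.05))
p=plane(s,[c(403,122),c(357,160)],.101);d=p[1]-p[0];print("flat",p,np.linalg.norm(d),"normal",np.degrees(np.arctan2(-d[0],d[1]))%180)
E
```

```text
shaft [[0.57203935 0.07385206 0.105     ]] tri (array([0.57159746, 0.07464244, 0.11288313]), [0.1, 0.1]) (array([0.57152419, 0.0721795 , 0.10342905]), [1.6, 4.3, 4.3])
lock [[0.56789151 0.18261267 0.0605    ]]
S [(150, 7, np.float64(326.3), 206), (151, 4, np.float64(320.5), 197), (152, 4, np.float64(319.5), 207), (153, 2, np.float64(318.5), 212), (154, 1, np.float64(318.0), 240), (156, 2, np.float64(327.5), 247), (157, 6, np.float64(326.8), 247), (158, 8, np.float64(327.5), 246), (159, 9, np.float64(328.0), 241), (160, 9, np.float64(328.0), 231), (161, 10, np.float64(327.5), 218), (162, 10, np.float64(327.5), 212), (163, 8, np.float64(327.5), 209), (164, 8, np.float64(327.5), 208), (165, 5, np.float64(328.0), 209), (166, 4, np.float64(328.5), 210), (167, 2, np.float64(327.5), 208), (173, 2, np.float64(330.5), 224), (174, 2, np.float64(329.5), 225)]
D [(187, 1, np.float64(222.0), 101), (188, 3, np.float64(230.3), 101), (190, 4, np.float64(234.8), 101), (191, 3, np.float64(231.0), 101), (192, 10, np.float64(227.5), 133), (193, 12, np.float64(231.5), 175), (194, 14, np.float64(230.6), 1
[... 1071 characters left out ...]
4(309.0), 204), (260, 17, np.float64(309.0), 203), (261, 17, np.float64(309.0), 204), (262, 18, np.float64(309.5), 206), (263, 24, np.float64(306.5), 198), (264, 23, np.float64(306.8), 201), (265, 23, np.float64(306.8), 202), (266, 23, np.float64(306.8), 203), (267, 23, np.float64(306.8), 205), (268, 23, np.float64(306.8), 204), (269, 21, np.float64(306.5), 201), (270, 21, np.float64(306.5), 214), (271, 5, np.float64(297.0), 174), (272, 5, np.float64(297.0), 174), (273, 5, np.float64(297.0), 175), (274, 5, np.float64(297.0), 173)]
tip [[0.60149124 0.07427101 0.05      ]]
flat [[0.57035399 0.08706251 0.101     ]
 [0.58310301 0.07224125 0.101     ]] 0.01955012968291999 normal 40.70161399619218
```

Emit:
servo_tool:
  moves:
    - [2.3,1.3,2.5,0,1]
    - [2.3,1.3,2.5,0,1]
    - [2.3,1.3,2.5,0,1]
    - [2.3,1.3,2.5,0,1]
    - [2.3,1.3,2.5,0,1]
    - [2.3,1.3,2.5,0,1]
    - [2.3,1.3,2.5,0,1]
    - [2.3,1.3,2.5,0,1]
    - [2.3,1.3,2.5,0,1]

```text
time: 3.38
tool_pos: [0.5695, 0.1424, 0.1784]
ee_rot: [3.141, 0.003, -3.113]
wrist_force: [0.1, -0.0, -0.1]
width: 0.0372
finger_force: 0.0
```

Emit:
servo_tool:
  moves:
    - [0,0,1,0,1]
    - [0,0,2,0,1]
    - [0,0,2,0,1]
    - [0,0,2,0,1]
    - [0,0,3,0,1]
    - [0,0,4,0,1]
    - [0,0,5,0,1]
    - [0,0,5.4,0,1]
    - [0,0,5.4,0,1]
    - [0,0,5.4,0,1]

```text
time: 4.22
tool_pos: [0.569, 0.1429, 0.0432]
ee_rot: [3.141, 0.002, -3.112]
wrist_force: [0.3, 0.0, 0.8]
width: 0.0007
finger_force: 0.0
```

Emit:
servo_tool:
  moves:
    - [0,0.4,0,0,1]
    - [0,0.8,0,0,1]
    - [0,1.1,0,0,1]
    - [0,1.4,0,0,1]
    - [0,1.6,0,0,1]
    - [0,1.8,0,0,1]
    - [0,2.0,0,0,1]
    - [0,2.1,0,0,1]
    - [0,2.2,0,0,1]
    - [0,2.2,0,0,1]

```text
time: 5.05
tool_pos: [0.5662, 0.1983, 0.0416]
ee_rot: [3.141, -0.0, -3.112]
wrist_force: [0.9, 0.0, 0.7]
width: 0.0005
finger_force: 0.1
```

Emit:
servo_tool:
  moves:
    - [0,0.05,0,0,1]
    - [0,0.1,0,0,1]
    - [0,0.15,0,0,1]
    - [0,0.2,0,0,1]
    - [0,0.2,0,0,1]

```text
time: 5.47
tool_pos: [0.566, 0.2002, 0.0416]
ee_rot: [-3.137, -0.001, -3.113]
wrist_force: [-0.1, -7.2, 2.0]
width: 0.0005
finger_force: 3.8
```

Emit:
servo_tool:
  moves:
    - [0,0.1,0,0,1]
    - [0,0.1,0,0,1]
    - [0,0.1,0,0,1]

```text
time: 5.72
tool_pos: [0.566, 0.2003, 0.0417]
ee_rot: [-3.133, -0.002, -3.113]
wrist_force: [-0.1, -12.2, 3.3]
width: 0.0006
finger_force: 6.2
```

```bash
python3 - <<'E'
from h import *
S=snap("scene","s2");D=snap("side","d2");o=S["obs"];print(o["tool_pos"],o["wrist_force"],o["time"])
for n,x,r in(("S",S,(310,130,370,175)),("D",D,(205,175,240,210))):
    print(n,blobs(hsv(x,(5,150,130),(20,255,255),r)))
E
```

```text
[0.5660212  0.20029788 0.04168678] [ -0.09158925 -12.15333774   3.32157031] 5.7167
S [(array([339.3, 154.1]), [336, 148, 7, 13, 50]), (array([353.5, 164.5]), [347, 160, 12, 12, 23])]
D [(array([220.5, 190.5]), [220, 189, 2, 4, 8]), (array([209.6, 200.9]), [205, 198, 13, 11, 23])]
```

Emit:
servo_tool:
  moves:
    - [0,-0.3,0,0,1]
    - [0,-0.4,-1,0,1]
    - [0,-0.4,-2,0,1]
    - [0,-0.4,-4,0,0]
    - [0,-2,-5,0,0]
    - [0,-3.5,-5,1,0]
    - [0,-5,-5,2,0]
    - [0,-5,-5,3,0]
    - [0,-5,-5,4,0]
    - [0,-5,-5,5,0]

```text
time: 6.65
tool_pos: [0.5698, 0.08, 0.1667]
ee_rot: [3.14, -0.001, 2.641]
wrist_force: [0.3, -0.3, 0.5]
width: 0.0441
finger_force: 0.0
```

```bash
python3 - <<'E'
from h import *
from bench import robot
o=robot.get_obs();print(o["joint_positions"].round(3),o["tool_pos"],o["ee_rot"]);print(delta(o,(.572,.0735,.15),np.pi+np.radians(40.7-90)))
w=snap("wrist","w4")
E
```

```text
[ 0.04   0.154  1.374  0.002  1.614 -1.03 ] [0.5697991  0.08001898 0.16665192] [ 3.13964417e+00 -1.21433341e-03  2.64083548e+00]
[-0.2, -0.19, 0.67, np.float64(3.43)]
```

Emit:
servo_tool:
  moves:
    - [-0.18,-0.27,0,1.2,0]
    - [-0.18,-0.27,0,2.3,0]
    - [-0.18,-0.27,0,3.43,0]
    - [-0.18,-0.27,0.5,3.43,0]
    - [-0.18,-0.27,1,3.43,0]
    - [-0.18,-0.27,1,3.43,0]
    - [-0.18,-0.27,1,3.43,0]

```text
time: 7.28
tool_pos: [0.5693, 0.0725, 0.1394]
ee_rot: [-3.138, -0.003, 2.291]
wrist_force: [0.5, 0.0, 0.3]
width: 0.0925
finger_force: 0.0
```

```bash
python3 - <<'E'
from h import *
w=snap("wrist","w5");o=w["obs"];print(o["tool_pos"],o["ee_rot"],o["width"])
print(delta(o,(.5706,.0719,.07),np.radians(130.7)))
cv2.imwrite("pics/c4.png",w["image"])
E
```

```text
[0.56928848 0.07246896 0.13939683] [-3.13848973e+00 -3.08897686e-03  2.29099366e+00] 0.09247459193569596
[-0.06, 0.03, 2.78, np.float64(0.09)]
```

View pics/c4.png

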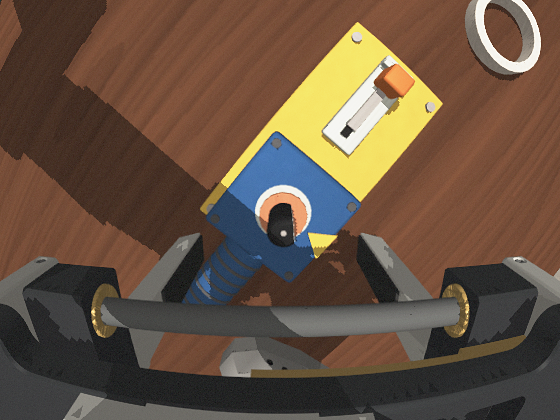

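Lock is at the far end of its track (397,82); the shaft (283,230) stands between the fingers with its flat facing right, along the closing line. Descending and gripping.

Emit:
servo_tool:
  moves:
    - [-0.06,0,1,0.1,0]
    - [-0.06,0,2,0.1,0]
    - [-0.06,0,2.7,0.1,0]
    - [-0.06,0,2.7,0.1,1]
    - [-0.06,0,2.7,0.1,1]
    - [-0.06,0,2.7,0.1,1]
    - [-0.06,0,2.7,0.1,1]
    - [-0.06,0,2.7,0.1,1]
    - [-0.06,0,2.7,0.1,1]
    - [-0.06,0,2.7,0.1,1]

```text
time: 8.17
tool_pos: [0.5721, 0.0711, 0.0753]
ee_rot: [3.14, 0.001, 2.278]
wrist_force: [-0.1, -0.6, 0.6]
width: 0.051
finger_force: 0.0
```

Emit:
servo_tool:
  moves:
    - [0,0,0,0,1]
    - [0,0,0,0,1]
    - [0,0,0,0,1]
    - [0,0,0,0,1]
    - [0,0,0,0,1]
    - [0,0,0,0,1]

```text
time: 8.67
tool_pos: [0.571, 0.0706, 0.0742]
ee_rot: [-3.14, -0.0, 2.278]
wrist_force: [-2.8, -2.2, 1.4]
width: 0.0195
finger_force: 29.8
```

Emit:
servo_tool:
  moves:
    - [0.01,0,0,1,1]
    - [0.02,0,0,2,1]
    - [0.03,0,0,3,1]
    - [0.04,0,0,4,1]
    - [0.05,0,0,5,1]
    - [0.06,0,0,6,1]
    - [0.06,0,0,6.5,1]
    - [0.06,0,0,6.5,1]
    - [0.06,0,0,6.5,1]
    - [0.06,0,0,6.5,1]

```text
time: 9.5
tool_pos: [0.5701, 0.0718, 0.0742]
ee_rot: [-3.14, 0.001, 1.598]
wrist_force: [-3.4, -2.4, 2.4]
width: 0.019
finger_force: 29.6
```

Emit:
servo_tool:
  moves:
    - [0,0,0,0,0.7]
    - [0,0,0,0,0.6]
    - [0,0,0,0,0]
    - [0,0,0,0,0]
    - [0,0,0,0,0]
    - [0,0,-1,0,0]
    - [0,0,-2.5,0,0]
    - [0,0,-4,0,0]
    - [0,0,-5,0,0]
    - [0,0,-5,0,0]

```text
time: 10.33
tool_pos: [0.5741, 0.0725, 0.2074]
ee_rot: [3.127, -0.0, 1.598]
wrist_force: [0.7, -0.7, 0.1]
width: 0.0818
finger_force: 0.0
```

Emit:
servo_tool:
  moves:
    - [-1,3,0,0,0]
    - [-1,3,0,0,0]
    - [-1,3,0,0,0]
    - [-1,3,0,0,0]
    - [-1,3,0,0,0]

```text
time: 10.75
tool_pos: [0.6458, 0.0494, 0.1979]
ee_rot: [-3.139, -0.001, 1.597]
wrist_force: [0.1, 0.9, -0.6]
width: 0.0943
finger_force: 0.0
```

```bash
python3 - <<'E'
from h import *
w=snap("wrist","w6");o=w["obs"];print(o["tool_pos"],o["ee_rot"],o["time"],o["joint_positions"].round(2))
# predicted pixel of the shaft top
def proj(s,P):
    Rt,p=pose(s["obs"]);T=s["T_tool_cam"];X=T[:3,:3].T@(Rt.T@(np.array(P)-p)-T[:3,3]);t=np.arctan2(np.hypot(*X[:2]),X[2]);return np.array([s["cx"],s["cy"]])+s["fx"]*t*X[:2]/np.hypot(*X[:2])
u,v=proj(w,(.5725,.0725,.09)).astype(int);print(u,v)
u0,v0=max(0,u-50),max(0,v-50)
cv2.imwrite("pics/c5.png",cv2.resize(w["image"][v0:v0+100,u0:u0+100],None,fx=5,fy=5,interpolation=cv2.INTER_CUBIC))
print(delta(o,(.516,-.312,.2),np.pi/2))
E
```

```text
[0.64577259 0.04935945 0.19792654] [-3.13908434e+00 -5.45158671e-04  1.59726830e+00] 10.75 [-0.01  0.31  1.12  0.    1.71 -0.04]
201 178
[-14.31, -5.57, -0.08, np.float64(0.25)]
```

View pics/c5.png

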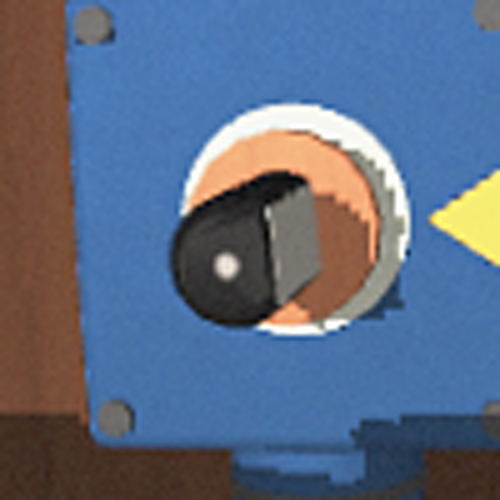

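The bright flat now faces the pointer squarely (flat at crop (292,245), pointer tip (430,220)). Next the collar.

```bash
python3 - <<'E'
from h import *
w=load("w6");o=w["obs"];w3=load("w3")
print("axis top",plane(w,(151+226/5,128+265/5),.105),"tri w3",tri((w,(196.2,181)),(w3,(240.3,142.3))))
print("tip",plane(w,(151+428/5,128+220/5),.05))
m=hsv(w,(3,80,60),(15,255,255),(180,140,235,200));
c=max(cv2.findContours(m,0,2)[0],key=cv2.contourArea);e=cv2.minEnclosingCircle(c);print(e,plane(w,e[0],.063))
S,D=load("scene0"),load("side0")
print("can cap",tri((S,(125,286)),(D,(347.5,289))), "base",plane(S,(144,326),0.0))
print(delta(o,(.544,-.353,.21),2.173))
E
```

```text
axis top [[0.57181345 0.0726462  0.105     ]] tri w3 (array([0.57204784, 0.07340922, 0.10618677]), [0.6, 0.6])
tip [[0.60020344 0.07312757 0.05      ]]
((207.4250030517578, 173.0), 19.54314422607422) [[0.57249416 0.07353638 0.063     ]]
can cap (array([ 0.63913494, -0.45951787,  0.16842287]), [0.8, 0.8]) base [[ 0.64625364 -0.46822428  0.        ]]
[-15.98, -4.5, -0.48, np.float64(-5.5)]
```

Emit:
servo_tool:
  moves:
    - [-16,-4.5,-0.5,-5.5,0]
    - [-16,-4.5,-0.5,-5.5,0]
    - [-16,-4.5,-0.5,-5.5,0]
    - [-16,-4.5,-0.5,-5.5,0]
    - [-16,-4.5,-0.5,-5.5,0]
    - [-16,-4.5,-0.5,-5.5,0]
    - [-16,-4.5,-0.5,-5.5,0]
    - [-16,-4.5,-0.5,-5.5,0]
    - [-16,-4.5,-0.5,-5.5,0]
    - [-16,-4.5,-0.5,-5.5,0]

```text
time: 11.63
tool_pos: [0.5446, -0.3488, 0.2136]
ee_rot: [3.14, 0.002, 2.174]
wrist_force: [1.0, 1.0, 0.3]
width: 0.0942
finger_force: 0.0
```

Emit:
servo_tool:
  moves:
    - [0,0,0,0,0]
    - [0,0,0,0,0]
    - [0,0,0,0,0]

```text
time: 11.88
tool_pos: [0.5456, -0.3471, 0.2126]
ee_rot: [3.14, 0.001, 2.174]
wrist_force: [1.1, 0.3, 0.6]
width: 0.0937
finger_force: 0.0
```

```bash
python3 - <<'E'
from h import *
w=snap("wrist","w7");o=w["obs"];print(o["tool_pos"],o["ee_rot"],o["time"])
for n,lo,hi in(("red",(0,150,80),(6,255,255)),("red2",(174,150,80),(180,255,255)),("white",(0,0,100),(180,50,255))):print(n,blobs(hsv(w,lo,hi,(120,20,420,270)),20))
E
```

```text
[ 0.54561862 -0.34708207  0.21262068] [3.14034430e+00 6.58222454e-04 2.17351100e+00] 11.8833
red [(array([275.8, 174. ]), [270, 169, 13, 11, 113])]
red2 []
white [(array([276.7, 147.6]), [257, 128, 41, 40, 865]), (array([175.1, 252.8]), [151, 233, 48, 37, 739]), (array([384.4, 252.7]), [361, 233, 49, 37, 743])]
```

```bash
python3 - <<'E'
from h import *
w=load("w7");m=hsv(w,(0,0,100),(180,50,255),(240,110,320,190))
cs,hi=cv2.findContours(m,cv2.RETR_CCOMP,2)
for c in cs:
    if len(c)<12: continue
    for z in(.026,.013):
        p=plane(w,c[:,0,:],z)[:,:2].astype(np.float32);e=cv2.minEnclosingCircle(p);f=cv2.fitEllipse(p);print(z,np.round(e[0],4),2*e[1],np.round(f[0],4),np.round(f[1],4))
mr=hsv(w,(0,150,80),(6,255,255),(240,110,320,200));q=plane(w,np.argwhere(mr)[:,::-1],.016)
print("red",q.mean(0),q.min(0),q.max(0)); S,D=load("scene0"),load("side0")
print("tri",tri((w,(276.7,147.6)),(S,(171.9,248.5)),(D,(264.2,311.4))))
E
```

```text
0.026 [ 0.5169 -0.3102] 0.04606274142861366 [ 0.5165 -0.3099] [0.0434 0.0451]
0.013 [ 0.5173 -0.311 ] 0.047689251601696014 [ 0.5169 -0.3106] [0.045  0.0467]
0.026 [ 0.5167 -0.3095] 0.027174241840839386 [ 0.5165 -0.3093] [0.026  0.0263]
0.013 [ 0.5171 -0.3103] 0.028130920603871346 [ 0.5169 -0.3101] [0.0269 0.0272]
red [ 0.53269795 -0.33562579  0.016     ] [ 0.52491598 -0.34387546  0.016     ] [ 0.54109566 -0.32337265  0.016     ]
tri (array([ 0.51628689, -0.31120474,  0.0140459 ]), [0.6, 0.5, 0.3])
```

```bash
python3 - <<'E'
from h import *
o=load("w7")["obs"];print(delta(o,(.5167,-.3098,.007),np.radians(122)))
E
```

```text
[1.89, -0.12, 8.22, np.float64(0.42)]
```

Emit:
servo_tool:
  moves:
    - [1.9,-0.1,1,0.4,0]
    - [1.9,-0.1,2.5,0.4,0]
    - [1.9,-0.1,4,0.4,0]
    - [1.9,-0.1,5.5,0.4,0]
    - [1.9,-0.1,6.8,0.4,0]
    - [1.9,-0.1,7,0.4,0]
    - [1.9,-0.1,7,0.4,0]

```text
time: 12.52
tool_pos: [0.5157, -0.3073, 0.0343]
ee_rot: [-3.14, -0.006, 2.134]
wrist_force: [-0.2, -0.7, 0.3]
width: 0.094
finger_force: 0.0
```

```bash
python3 - <<'E'
from h import *
from bench import robot
o=robot.get_obs();print(o["tool_pos"],o["ee_rot"]);print(delta(o,(.5167,-.3098,.007),np.radians(122)))
E
```

```text
[ 0.51567659 -0.30731284  0.03425917] [-3.13973148 -0.00561944  2.13390427]
[-0.11, -0.02, 1.09, np.float64(0.04)]
```

Emit:
servo_tool:
  moves:
    - [-0.08,0,0.6,0,0]
    - [-0.08,0,1.05,0,0.3]
    - [-0.08,0,1.05,0,0.7]
    - [-0.08,0,1.05,0,0.7]
    - [-0.08,0,1.05,0,0.7]
    - [-0.08,0,1.05,0,0.7]
    - [-0.08,0,1.05,0,1]
    - [-0.08,0,1.05,0,1]
    - [-0.08,0,1.05,0,1]
    - [-0.08,0,1.05,0,1]

```text
time: 13.35
tool_pos: [0.5181, -0.3123, 0.0109]
ee_rot: [3.141, 0.001, 2.131]
wrist_force: [0.5, 0.2, 2.2]
width: 0.0459
finger_force: 30.0
```

Emit:
servo_tool:
  moves:
    - [0,0,0,0,1]
    - [0,0,0,0,1]
    - [0,0,0,0,1]

```text
time: 13.6
tool_pos: [0.5181, -0.3123, 0.0109]
ee_rot: [3.141, 0.001, 2.131]
wrist_force: [-0.9, -0.3, 2.6]
width: 0.0456
finger_force: 30.0
```

Emit:
servo_tool:
  moves:
    - [0,0,-0.5,0,1]
    - [0,0,-1.5,0,1]
    - [0,0,-3,0,1]
    - [0,0,-4.5,0,1]
    - [0,0,-6,0,1]
    - [0,0,-7,0,1]
    - [0,0,-7,0,1]
    - [0,0,-7,0,1]
    - [0,0,-7,0,1]

```text
time: 14.35
tool_pos: [0.517, -0.3114, 0.1831]
ee_rot: [-3.14, -0.004, 2.131]
wrist_force: [-0.1, -1.0, -3.4]
width: 0.0455
finger_force: 30.0
```

```bash
python3 - <<'E'
from h import *
w=snap("wrist","w8");o=w["obs"];print(o["tool_pos"],o["ee_rot"],o["width"],o["time"])
Rt,p=pose(o)
def tp(uv,zt): # cast to tool plane z=zt
    s={**w,"obs":{"ee_rot":[0,0,0],"tool_pos":[0,0,0]}};return plane(s,uv,zt)
print(blobs(hsv(w,(0,150,80),(6,255,255),(180,200,380,320)),10))
mr=hsv(w,(0,150,80),(6,255,255),(180,200,380,320));q=tp(np.argwhere(mr)[:,::-1],-.0151+.011);print("red",q.mean(0),q.min(0),q.max(0))
m=hsv(w,(0,0,95),(180,50,255),(180,190,380,310))
for c in cv2.findContours(m,cv2.RETR_CCOMP,2)[0]:
    if len(c)>20:
        q=tp(c[:,0,:],-.0151)[:,:2].astype(np.float32);e=cv2.minEnclosingCircle(q);f=cv2.fitEllipse(q);print(cv2.boundingRect(c),np.round(e[0],4),2*e[1],np.round(f[0],4),np.round(f[1],4))
cv2.imwrite("pics/c6.png",cv2.resize(w["image"][180:310,180:380],None,fx=4,fy=4,interpolation=cv2.INTER_CUBIC))
E
```

```text
[ 0.51698405 -0.31135612  0.18306224] [-3.14031733 -0.00377804  2.13131745] 0.04550959340004138 14.35
[(array([280.1, 295.2]), [269, 279, 23, 27, 381])]
red [-0.0293077   0.00032523 -0.0041    ] [-0.03643691 -0.00651512 -0.0041    ] [-0.0179384   0.00710888 -0.0041    ]
(303, 306, 72, 4) [-0.0335  0.0357] 0.04391653463244438 [-0.0328  0.0387] [0.0028 0.0417]
(186, 306, 115, 4) [-0.0336 -0.0224] 0.06925571709871292 [-0.0329 -0.0285] [0.0025 0.0609]
(322, 233, 46, 72) [-0.0073  0.037 ] 0.053362783044576645 [-0.0129  0.0398] [0.0145 0.0629]
(192, 233, 47, 72) [-0.0074 -0.0368] 0.05302640423178673 [-0.0117 -0.0393] [0.0137 0.0617]
(239, 206, 82, 85) [ 0.0051 -0.0001] 0.050950001925230026 [0.005  0.0001] [0.0444 0.05  ]
(258, 232, 44, 39) [0.0055 0.    ] 0.024640504270792007 [ 0.0061 -0.    ] [0.0205 0.0218]
```

```bash
python3 - <<'E'
from h import *
w=load("w8");s={**w,"obs":{"ee_rot":[0,0,0],"tool_pos":[0,0,0]}}
g=cv2.cvtColor(w["image"],cv2.COLOR_BGR2GRAY)
print("col280",g[200:282:1,280].tolist());print("col265",g[200:300,262].tolist())
for r,z,k in((206,-.0151,-.023),(206,.0109,-.023),(232,-.0151,-.0135),(271,.0109,.0135),(271,-.0151,.0135),(291,-.0151,.023)):print(r,z,"centre x",plane(s,(280,r),z)[0][0]+k)
E
```

```text
col280 [76, 76, 72, 75, 68, 107, 173, 191, 189, 189, 190, 191, 194, 197, 193, 192, 199, 248, 249, 247, 247, 247, 247, 247, 247, 247, 247, 247, 247, 247, 248, 251, 254, 54, 63, 67, 69, 64, 63, 68, 71, 70, 68, 71, 69, 72, 71, 71, 70, 68, 71, 68, 67, 72, 66, 70, 70, 68, 67, 65, 61, 65, 61, 76, 80, 82, 80, 80, 81, 103, 139, 178, 188, 155, 143, 146, 153, 156, 135, 80, 89, 88]
col265 [64, 65, 64, 66, 67, 65, 68, 66, 62, 106, 180, 195, 191, 197, 198, 198, 197, 199, 189, 156, 178, 251, 249, 248, 247, 247, 247, 247, 247, 247, 247, 247, 247, 247, 247, 247, 247, 249, 252, 234, 120, 65, 66, 69, 71, 74, 70, 73, 71, 71, 66, 76, 111, 135, 135, 138, 136, 139, 136, 138, 137, 142, 146, 143, 138, 144, 143, 139, 135, 139, 144, 160, 183, 214, 235, 187, 192, 192, 187, 184, 182, 180, 183, 184, 182, 185, 187, 157, 69, 111, 111, 110, 109, 104, 103, 102, 103, 105, 107, 97]
206 -0.0151 centre x 0.007097496342159136
206 0.0109 centre x 0.0005766567388335586
232 -0.0151 centre x 0.0022677332420794876
271 0.0109 centre x -0.006225859390804568
271 -0.0151 centre x 0.006193244581038886
291 -0.0151 centre x 0.002845465989037378
```

View pics/c6.png

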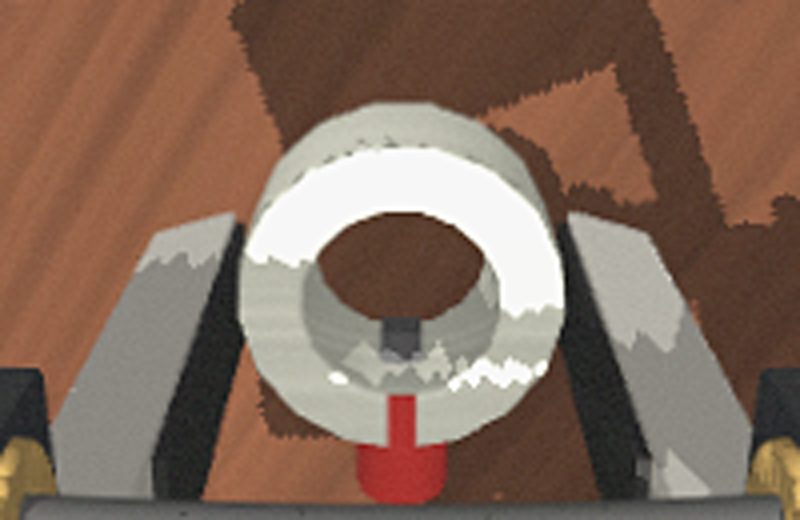

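Collar is centred between the pads, screw straight along tool −x (head crop (402,450), tip (402,340)); its axis is about 2 mm to tool +x. Carrying it over the shaft.

```bash
python3 - <<'E'
from h import *
o=load("w8")["obs"];print(delta(o,(.5747,.0729,.16),np.radians(181.6)))
E
```

```text
[11.79, 10.13, 0.95, np.float64(-9.91)]
```

Emit:
servo_tool:
  moves:
    - [11.8,10.1,0.5,-9.9,1]
    - [11.8,10.1,0.5,-9.9,1]
    - [11.8,10.1,0.5,-9.9,1]
    - [11.8,10.1,0.5,-9.9,1]
    - [11.8,10.1,0.5,-9.9,1]
    - [11.8,10.1,0.5,-9.9,1]
    - [11.8,10.1,0.5,-9.9,1]
    - [11.8,10.1,0.5,-9.9,1]
    - [11.8,10.1,0.5,-9.9,1]
    - [11.8,10.1,0.5,-9.9,1]

```text
time: 15.23
tool_pos: [0.5732, 0.0777, 0.1692]
ee_rot: [3.138, -0.006, -3.109]
wrist_force: [0.4, -0.8, -1.8]
width: 0.0455
finger_force: 30.0
```

Emit:
servo_tool:
  moves:
    - [0,0,0,0,1]
    - [0,0,0,0,1]
    - [0,0,0,0,1]

```text
time: 15.48
tool_pos: [0.5742, 0.0707, 0.1713]
ee_rot: [-3.141, -0.003, -3.116]
wrist_force: [0.4, 0.1, -2.0]
width: 0.0458
finger_force: 30.0
```

```bash
python3 - <<'E'
from h import *
w=snap("wrist","w9");o=w["obs"];print(o["tool_pos"],o["ee_rot"],o["width"],o["time"],o["joint_positions"].round(2),o["wrist_force"]);print(delta(o,(.5747,.0729,.13),np.radians(181.6)))
E
```

```text
[0.57417369 0.07074633 0.17129944] [-3.14057831e+00 -3.05155362e-03 -3.11635322e+00] 0.04577156420173465 15.4833 [ 0.03  0.16  1.36 -0.    1.63 -1.57] [ 0.40162679  0.12092069 -2.00532735]
[-0.03, 0.09, 1.65, np.float64(-0.03)]
```

Clear above the shaft. Correct and lower to just over the shaft top.

Emit:
servo_tool:
  moves:
    - [0,0.08,0.5,0,1]
    - [0,0.08,1,0,1]
    - [0,0.08,1.5,0,1]
    - [0,0.08,1.7,0,1]
    - [0,0.08,1.7,0,1]
    - [0,0.08,1.7,0,1]

```text
time: 16.03
tool_pos: [0.5744, 0.0738, 0.1294]
ee_rot: [3.142, -0.002, -3.115]
wrist_force: [-0.1, 0.3, -1.2]
width: 0.0456
finger_force: 30.0
```

```bash
python3 - <<'E'
from h import *
w=snap("wrist","w10");o=w["obs"];print(o["tool_pos"],o["ee_rot"],o["wrist_force"]);print(delta(o,(.5747,.0729,.1),np.radians(181.6)))
g=cv2.cvtColor(w["image"],cv2.COLOR_BGR2GRAY)
for r in range(232,280,4): print(r,(g[r,250:312:2]//10).tolist())
E
```

```text
[0.57438234 0.07376759 0.12943768] [ 3.14157262e+00 -1.71786901e-03 -3.11549143e+00] [-0.11539243  0.25694595 -1.20927492]
[-0.01, -0.04, 1.18, np.float64(-0.02)]
232 [15, 15, 15, 15, 15, 15, 15, 15, 15, 15, 15, 15, 13, 17, 17, 17, 12, 12, 23, 24, 24, 24, 24, 24, 24, 24, 24, 24, 24, 24, 24]
236 [15, 15, 15, 15, 15, 15, 15, 15, 9, 2, 2, 3, 5, 4, 4, 4, 4, 4, 3, 2, 3, 1, 20, 24, 24, 24, 24, 24, 24, 24, 24]
240 [15, 15, 15, 15, 15, 14, 8, 5, 3, 3, 2, 3, 4, 4, 4, 3, 3, 2, 2, 3, 5, 6, 6, 5, 12, 24, 24, 24, 24, 24, 24]
244 [15, 15, 14, 15, 12, 6, 6, 6, 6, 6, 6, 5, 6, 6, 13, 7, 6, 6, 6, 6, 5, 6, 6, 6, 6, 6, 13, 15, 14, 14, 14]
248 [15, 15, 15, 13, 11, 8, 6, 6, 6, 6, 6, 6, 8, 13, 14, 14, 11, 6, 6, 6, 6, 6, 6, 6, 6, 10, 11, 13, 15, 15, 15]
252 [15, 15, 15, 10, 10, 11, 9, 6, 6, 6, 5, 12, 13, 13, 13, 13, 14, 14, 7, 6, 6, 6, 6, 6, 10, 11, 10, 11, 14, 15, 15]
256 [15, 15, 15, 11, 11, 11, 11, 11, 9, 7, 13, 13, 13, 13, 13, 14, 13, 13, 14, 9, 6, 5, 10, 11, 11, 11, 10, 10, 15, 15, 15]
260 [15, 15, 15, 11, 12, 11, 11, 11, 11, 12, 11, 12, 13, 5, 4, 4, 4, 4, 13, 11, 11, 11, 11, 11, 11, 11, 11, 12, 15, 15, 15]
264 [15, 15, 15, 14, 12, 11, 11, 11, 11, 12, 12, 12, 11, 6, 6, 6, 6, 5, 11, 12, 12, 12, 12, 11, 11, 11, 11, 15, 15, 15, 15]
268 [15, 15, 15, 15, 15, 11, 11, 11, 11, 11, 12, 12, 12, 6, 6, 6, 5, 9, 12, 12, 11, 11, 11, 11, 11, 11, 15, 15, 15, 14, 14]
272 [15, 15, 15, 15, 15, 15, 15, 12, 11, 12, 11, 12, 11, 11, 12, 11, 12, 11, 11, 12, 11, 11, 11, 12, 15, 14, 15, 15, 15, 15, 15]
276 [15, 15, 15, 15, 15, 16, 16, 16, 16, 15, 13, 12, 12, 12, 12, 12, 12, 12, 12, 12, 13, 15, 15, 15, 15, 15, 16, 15, 15, 15, 15]
```

Through the bore the pointer's apex (279,244) lines up with the screw tip (280,264). Lowering, watching the force.

Emit:
servo_tool:
  moves:
    - [0,-0.03,0.2,0,1]
    - [0,-0.03,0.4,0,1]
    - [0,-0.03,0.6,0,1]
    - [0,-0.03,0.7,0,1]
    - [0,-0.03,0.8,0,1]
    - [0,-0.03,0.8,0,1]
    - [0,-0.03,0.8,0,1]

```text
time: 16.67
tool_pos: [0.5748, 0.0733, 0.1102]
ee_rot: [3.142, -0.0, -3.115]
wrist_force: [0.1, -0.1, -1.6]
width: 0.0455
finger_force: 30.0
```

Emit:
servo_tool:
  moves:
    - [0,0,0.15,0,1]
    - [0,0,0.3,0,1]
    - [0,0,0.45,0,1]
    - [0,0,0.6,0,1]
    - [0,0,0.7,0,1]
    - [0,0,0.7,0,1]

```text
time: 17.17
tool_pos: [0.5745, 0.0734, 0.0918]
ee_rot: [3.141, -0.001, -3.115]
wrist_force: [-0.1, 0.2, -2.7]
width: 0.0454
finger_force: 30.0
```

Screw tip is past the shaft end without any force. Going down to the washer (TCP about 0.074).

Emit:
servo_tool:
  moves:
    - [0,0,0.15,0,1]
    - [0,0,0.3,0,1]
    - [0,0,0.45,0,1]
    - [0,0,0.6,0,1]
    - [0,0,0.7,0,1]
    - [0,0,0.8,0,1]
    - [0,0,0.8,0,1]

```text
time: 17.75
tool_pos: [0.5747, 0.0733, 0.0729]
ee_rot: [3.141, -0.0, -3.115]
wrist_force: [-1.9, -0.9, 1.0]
width: 0.0458
finger_force: 30.0
```

Emit:
servo_tool:
  moves:
    - [0,0,0.05,0,1]
    - [0,0,0.1,0,1]
    - [0,0,0.15,0,1]
    - [0,0,0.2,0,1]
    - [0,0,0.22,0,1]
    - [0,0,0.22,0,1]

```text
time: 18.25
tool_pos: [0.5748, 0.0733, 0.0686]
ee_rot: [3.142, 0.0, -3.115]
wrist_force: [-4.5, -0.8, 5.8]
width: 0.0459
finger_force: 30.0
```

Emit:
servo_tool:
  moves:
    - [0.03,0,0.03,0,1]
    - [0.04,0,0.06,0,1]
    - [0.04,0,0.1,0,1]
    - [0.04,0,0.14,0,1]
    - [0.04,0,0.14,0,1]
    - [0.04,0,0.14,0,1]

```text
time: 18.75
tool_pos: [0.5749, 0.0733, 0.0677]
ee_rot: [3.142, 0.004, -3.115]
wrist_force: [-6.6, -1.2, 13.1]
width: 0.0459
finger_force: 30.0
```

```bash
python3 - <<'E'
from h import *
w=snap("wrist","w11");a=load("w8");o=w["obs"]
mk=lambda s:blobs(hsv(s,(0,150,80),(6,255,255),(180,200,380,320)),10)
print(mk(a),mk(w));print(o["tool_pos"],o["wrist_force"],o["finger_force"],o["qvel"].round(4))
for s in(a,w):
    g=cv2.cvtColor(s["image"],cv2.COLOR_BGR2GRAY).astype(int);print(g[282:300,262].tolist(),g[282:300,298].tolist())
S=load("s2");S2=snap("scene","s3");D2=snap("side","d3")
print(blobs(hsv(S2,(5,150,130),(20,255,255),(310,130,370,175))))
rs=blobs(hsv(S2,(0,170,90),(5,255,255),(280,150,340,210)),3),blobs(hsv(D2,(0,170,90),(5,255,255),(225,185,275,230)),3);print(rs)
if all(rs): print(tri((S2,rs[0][0][0]),(D2,rs[1][0][0])))
E
```

```text
[(array([280.1, 295.2]), [269, 279, 23, 27, 381])] [(array([280.2, 296.5]), [270, 284, 22, 22, 318])]
[0.57488897 0.07332572 0.06770931] [-6.58237252 -1.1953053  13.08092011] 30.00318020582199 [-0.0015  0.0017  0.0009 -0.0005 -0.0034  0.0023]
[183, 184, 182, 185, 187, 157, 69, 111, 111, 110, 109, 104, 103, 102, 103, 105, 107, 97] [180, 184, 185, 183, 186, 145, 51, 65, 63, 60, 68, 62, 63, 67, 60, 66, 61, 61]
[39, 139, 157, 154, 154, 133, 61, 61, 62, 62, 58, 64, 58, 73, 107, 129, 140, 139] [150, 151, 156, 154, 157, 97, 56, 61, 63, 62, 65, 61, 59, 63, 62, 56, 53, 86]
[(array([337.3, 153.5]), [332, 147, 12, 14, 84])]
([(array([308.2, 179.8]), [307, 179, 3, 3, 6])], [(array([248.2, 204.5]), [247, 203, 4, 4, 13])])
(array([0.60509694, 0.07202679, 0.07288538]), [0.4, 0.4])
```

Collar hasn't slipped in the fingers (rim edge at the same row), the screw is on the pointer side, the washer is on its stop with over 13 N, and the lock is at its end. Handing in.

```bash
python3 -c "
from bench import robot
print(robot.close_job())"
```

```text
the job is handed in; nothing more can be done
None
```

I handed the job in with the lock pushed to its end stop, the flat facing the pointer, and the collar held down on the washer's stop with its screw towards the pointer; the judge returned no verdict.

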